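# Pump up the vacuum hold-down

### The arm

A 6-joint arm with a two-finger parallel gripper is mounted at the origin on the work surface. World frame = base frame: x ahead of the robot, y to its left, z up, the work surface at z = 0. Lengths are in mm, angles in rad, forces in N, time in s.
With the tool pointing down it reaches from about 300 to 775 mm from the base axis. Payload 14.6 kg.
Tool frame: the origin (TCP) lies on the centre line of the jaws, within the pads' length; the fingertips stand r.nose_length ahead of it and the grasp point (between the pads) lies 8 mm behind it (r.nose_length is the distance from the TCP to the fingertips, in mm); z points along the fingers, y is the direction in which the jaws open and shut (so a half turn about z gives the same grasp; the last joint's range is limited). The gripper opens to 85 mm and grips with 20 to 120 N. Pads are 22 mm wide; open, the fingers measure 114 mm over their backs; the gripper's body (76 mm by 85 mm) begins 54 mm behind the grasp point. The pads swing forward as they close: fully open they stand 13 mm farther back than shut.
Start: joints at [1.123, 0.3, 1.521, -0, 1.321, -0.067], TCP at [204.412, 510.593, 242.281] pointing down, gripper open.
Joint ranges: [-3.03, 3.03], [-0.79, 2.21], [0.23, 2.52], [-1.04, 4.18], [0, 3.07], [-2.55, 2.55]. Speed limits (rad/s): [2.22, 2.22, 2.57, 3.14, 3.14, 3.14].

### API

Orientations are given as a 3x3 rotation matrix whose columns are the frame's x, y, z axes.
In Python, from bench import monitor, viewer, r, spotter gives the robot as it stands.
- The arm moves only by the shell command python3 -m creep 'ROWS' [OPENING]. ROWS is JSON, a list of rows, each an object with "delta_pos": the shift along the tool's x, y, z in m, a list of three; "rot": the turn, a rotation vector about the tool's x, y, z in degrees, a list of three. A call has 1 to 10 rows; each row is the pose to reach, as a shift and turn from the pose commanded when the call began, along the tool's axes at that moment; what a row does not reach only later rows make up. A row lasts 1/12 s, in which the tool goes at most 41.7 mm and 7.16 degrees, less where a joint would pass 70% of its speed; a pose out of reach is approached as far as the arm can. A call with a gripper value outside its range is refused whole. OPENING is the finger opening in m, from 0 to 0.0854, set as the call begins (- or left out, the last holds). The fingers move at their own pace and stop on an object; the grip force is fixed at half the most. Time passes only in rows, so rows that repeat a pose let the fingers close. It gives the time, the measured TCP pose, the force and the opening at its end, in the units of the state.
- monitor.state(): the state, without advancing time (a new reading comes with each control period).
- viewer.read_camera(name): name is "scene" or "top" or "wrist"; returns a dict with "img" (384x512x3 uint8, blue, green, red), "fx", "fy", "cx", "cy" (pixels), "R" (3x3) and "t" (3): a world point X has camera coordinates R X + t. Camera axes: x right, y down, z forward; pixel columns grow to the right and rows downward; lengths in mm; the calibration is good to about 2 mm. The wrist camera is an equidistant fisheye: a pixel r from the principal point sees the ray r / f radians off the axis. A picture is of the moment at which its call begins. There is no depth.
- r.finish_job(): hands the job in, once; it reports no verdict.
Trained networks look in the newest picture that a camera, given by its name, has taken for a name from the list of things; names that differ only in an ending like _2 or _b are one class to them, and where a whole thing is asked for, a point or a joint stands for the part that bears it (a point fixed in the world has none). Each returns a list of dicts, best first, with "p" (0 to 1); they miss things now and then, are a little off and sometimes report something else, mostly with a low value. They report only what shows in the picture. A call takes as long as a camera call. They do not tell look-alikes from the thing itself.
- spotter.recognise(camera, label): "uv" ([column, row] in pixels, amid what is visible of it).
- spotter.cut_out(camera, label): "pixels" (384x512 bool, what is visible of it) and "uv" ([column, row] in pixels, amid what is visible of it).
The state is a dict: "clock": time; "joint_positions": joint angles; "joint_vel": joint speeds; "tau": joint torques, N m; "ee_pos": TCP position; "orientation": TCP orientation; "contact_force": force on the tool from outside, world axes, zero at the start; "wrist_torque": the same for the moment, N m; "gripper_width": finger opening in mm.
Only numpy, scipy, OpenCV 4.12 (cv2) and the standard library are available. Lean on these libraries where they do the work, as an engineer would, in place of code of your own. Each camera call takes 0.05 s, during which the arm holds its last target. There are 200 camera calls.

### The job

Get the vacuum plate ready to hold the sole template: first push the vent valve's lever all the way over to the side away from the robot to close it, and only then pump the pump's plunger with the fingertips, down near the bottom and all the way up again each time, until the indicator pin stands fully out of its collar. Leave the plunger up; do not grasp or lift anything, do not touch the pin, and leave everything else on the bench where it is.

Things in the scene. Friction and masses are not known exactly. Their poses are not given: they have to be found in the camera images.
- pump: the hand vacuum pump, fixed to the bench: grey box 85 (x) x 150 (y) x 60 mm high on a dark flange 130 x 170 x 8 mm. Origin on the bench under its centre, z up. On its top, 45 mm from the centre towards its own +y, stands the plunger; 45 mm towards its own -y, the indicator pin
- plunger (a joint): the pump's plunger, a round black mushroom button 42 mm across on a steel stem: m pressed straight down, 0 = fully up, 0.030 = bottomed. A spring returns it; about 4 N starts it and about 12 to 15 N bottoms it. A stroke counts only if it goes beyond about 0.021 (aim for 0.025 or more) and the plunger is then let up to within about 0.002 of the top
- plunger_top (a point): centre of the flat top (34 mm across) of the plunger's button; 110 mm above the bench when up, 80 mm when bottomed; moves with it
- pin (a joint): the pump's indicator pin, plain steel, 12 mm across, upright in a dark collar 26 mm across, 8 mm high: m risen, 0 = in (tip 4 mm above the collar), about 0.029 = fully out (tip about 33 mm above the collar, a dark ring on the pin clear of it). Starts at 0 to 0.011, climbs about 6 mm per full stroke (the first: 3 to 10), stays between strokes; once fully out, more strokes do nothing
- pin_tip (a point): centre of the pin's top, 72 mm above the bench when all the way in; moves with it
- vent_base: block of the vent valve, fixed to the bench: grey, 70 (x) x 50 (y) x 25 mm high; origin on the bench under its centre. Its lever swings in its own x-z plane about an axis along its own y, 22 mm above the bench over the origin
- vent (a joint): the vent valve's lever, a 10 mm steel rod ending in a 26 mm black ball: rad, 0 = leaning 0.5 rad towards the block's own -x (roughly towards the robot: vent open), 1.0 = leaning 0.5 rad towards its own +x (away from the robot: vent closed, against its stop). It starts from 0 to 0.15, moves with about 1 N at the ball and stays where it is left
- vent_tip (a point): centre of the lever's ball, 80 mm from the lever's axis, 92 to 102 mm above the bench; moves with it
- plate: the vacuum holding plate, fixed: aluminium with small holes, 140 (x) x 300 (y) x 30 mm, behind the pump and the valve; origin on the bench under its centre. Leave alone
- template: steel sole-shaped cutting template, about 84 x 227 x 4 mm, lying flat on the holding plate; origin under its middle. Leave alone
- ruler: dark steel ruler, 34 x 300 x 4 mm, flat on the bench nearest the robot; origin under its centre. Leave alone
- awl: black-handled awl lying on the bench, 170 mm long, 26 mm thick, along its own x; origin under its centre. Leave alone
- hammer: wooden-handled hammer lying on the bench, 260 mm long along its own x, about 26 mm high; origin under the middle. Leave alone
- dish: round black dish, 110 mm across, 35 mm high; origin under its centre. Leave alone
- jar: glue jar, 72 mm across, 85 mm high; origin under its centre. Leave alone
- weight: dark turned steel pattern weight with a small knob, 64 mm across, 60 mm high; origin under its centre. Leave alone
- tape: cardboard-coloured roll of tape lying flat, 90 mm across, 24 mm high; origin under its centre. Leave alone
There are look-alikes about, which are no part of the job. What is shaped like the vent_base but yellow is not meant. Of the things that look like the pump, the larger one is meant.

How it is judged:
By the outcome, as a careful person would: the job done as asked, in the order asked, and still so for the second after the job is handed in, with the robot touching nothing.
It also fails if it takes over 51 s, if anything falls off the work surface, if the arm or the gripper's body presses on something with over 40 N, if the wrist force passes 120 N, or if a joint passes its speed limit or range.

## Working session

There is one attempt and no reset: what is moved stays moved. The work goes in short steps, Python scripts to look and compute and a shell command to move; the robot and the scene stay as the last step left them, time stands still between calls to the robot, and variables do not carry over. Pictures are saved under pics/ and viewed, about 8 in all and at most 12, crops included, and the job is handed in when it is done.

```bash
mkdir -p pics; cat > h.py <<'E'
import numpy as np, cv2
from bench import monitor, viewer, r, spotter
def ray(c,uv):
    d=np.array([(uv[0]-c['cx'])/c['fx'],(uv[1]-c['cy'])/c['fy'],1.])
    R=np.array(c['R']);t=np.array(c['t'])
    return -R.T@t, R.T@d
def atz(c,uv,z):
    o,d=ray(c,uv); return o+d*(z-o[2])/d[2]
def proj(c,X):
    p=np.array(c['R'])@np.array(X,float)+np.array(c['t']); return np.array([c['cx']+c['fx']*p[0]/p[2],c['cy']+c['fy']*p[1]/p[2]])
E
python3 - <<'E'
from h import *
s=monitor.state();print(s['clock'],s['ee_pos'],np.round(s['orientation'],3).tolist(),s['gripper_width'],r.nose_length)
for n in('scene','top'):
    c=viewer.read_camera(n);cv2.imwrite(f'pics/{n}0.png',c['img'])
    print(n,np.round(c['t']),np.round(c['R'],2).tolist(),c['fx'])
    for l,z in(('pump',30),('plunger_top',110),('pin_tip',75),('vent_base',25),('vent_tip',95),('plunger',100)):
        for d in spotter.recognise(n,l)[:3]: print(l,round(d['p'],2),np.round(d['uv'],1),np.round(atz(c,d['uv'],z)))
E
```

```text
0.0 [204.32686745 510.38940106 241.71525995] [[-0.928, 0.372, -0.001], [0.372, 0.928, -0.001], [0.0, -0.001, -1.0]] 85.5609870077871 11.0
scene [ -67. -202. 1970.] [[0.07, 1.0, -0.02], [0.53, -0.06, -0.85], [-0.85, 0.05, -0.53]] 440.9594831501323
pump 0.96 [194.7 222.5] [ 606. -149.   30.]
pump 0.77 [181.1 185. ] [ 364. -206.   30.]
vent_base 0.92 [323.8 211. ] [577. 283.  25.]
vent_base 0.88 [285.7 211.4] [567. 155.  25.]
vent_tip 0.48 [319.2 192.2] [568. 265.  95.]
plunger 0.57 [186.4 170.3] [ 381. -179.  100.]
plunger 0.22 [225.7 253.1] [853. -52. 100.]
top [ -12.  562. 1175.] [[0.02, -1.0, 0.0], [-0.99, -0.02, -0.17], [0.17, 0.0, -0.99]] 384.05507148226644
pump 0.81 [297.3 184.1] [ 577. -147.   30.]
pump 0.55 [319.3 263.9] [ 326. -216.   30.]
vent_base 0.72 [256.7 115. ] [810. -12.  25.]
vent_base 0.7 [204.9 188.5] [558. 151.  25.]
vent_base 0.69 [171.8 184. ] [571. 259.  25.]
vent_tip 0.41 [161.5 192.7] [531. 274.  95.]
plunger 0.57 [315.5 260.3] [ 338. -192.  100.]
```

View pics/scene0.png

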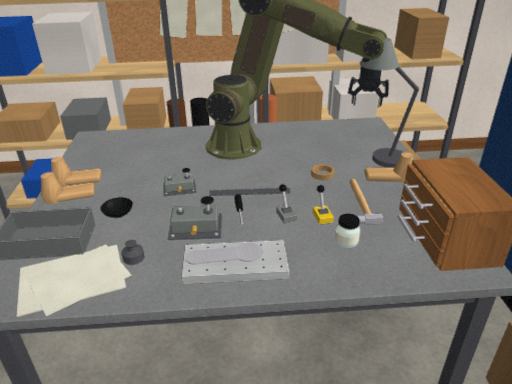

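View pics/top0.png

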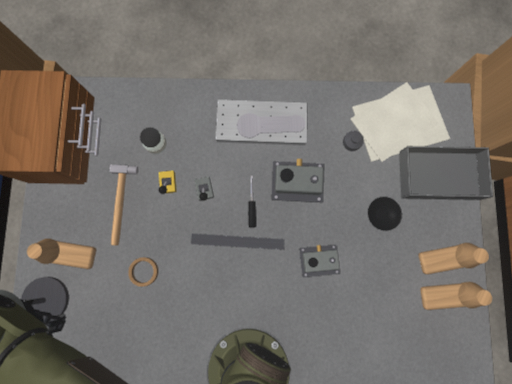

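The scene view shows the large pump at (195,222), with its plunger at (207,203), and the grey vent at (286,212), with its ball at (283,189). In the top view the plunger is at (287,175), the pin at (315,179) and the grey vent ball at (203,196). I'll zoom in for accuracy.

```bash
python3 - <<'E'
from h import *
a=cv2.imread('pics/top0.png');b=cv2.imread('pics/scene0.png')
f=lambda i,x,y,w,h:cv2.resize(i[y:y+h,x:x+w],None,fx=6,fy=6,interpolation=cv2.INTER_CUBIC)
t=np.vstack([np.hstack([f(a,265,155,65,50),f(a,185,170,65,50)]),np.hstack([f(b,165,190,65,50),f(b,255,180,65,50)])])
cv2.imwrite('pics/z.png',t)
c=viewer.read_camera('top');s=viewer.read_camera('scene')
for n,z,uv in(('plunger',110,(287,175)),('ball',95,(203,196.5)),('pin',75,(315,179)),('ventbase',12,(204.9,188.5))):print(n,atz(c,uv,z).round())
for n,z,uv in(('plunger',110,(207.5,201)),('ball',95,(283,188.5))):print(n,atz(s,uv,z).round())
E
```

```text
plunger [ 590. -107.  110.]
ball [522. 147.  95.]
pin [ 586. -197.   75.]
ventbase [560. 153.  12.]
plunger [ 606. -102.  110.]
ball [532. 149.  95.]
```

View pics/z.png

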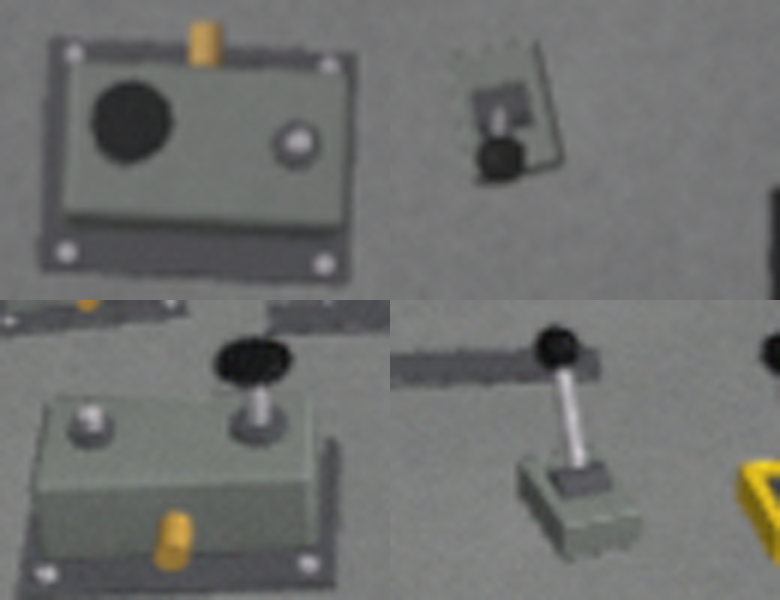

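```bash
python3 -m creep '[{"delta_pos":[-0.035,-0.021,0.0],"rot":[0,0,-5]},{"delta_pos":[-0.07,-0.042,0.0],"rot":[0,0,-10]},{"delta_pos":[-0.105,-0.063,0.0],"rot":[0,0,-15]},{"delta_pos":[-0.14,-0.085,0.0],"rot":[0,0,-20]},{"delta_pos":[-0.175,-0.106,0.0],"rot":[0,0,-25]},{"delta_pos":[-0.21,-0.127,0.0],"rot":[0,0,-31]},{"delta_pos":[-0.245,-0.149,0.01],"rot":[0,0,-31]},{"delta_pos":[-0.28,-0.170,0.02],"rot":[0,0,-31]},{"delta_pos":[-0.315,-0.191,0.03],"rot":[0,0,-31]},{"delta_pos":[-0.35,-0.213,0.04],"rot":[0,0,-31]}]' 0
python3 - <<'E'
from h import *
from scipy.optimize import least_squares
c=viewer.read_camera('top');s=viewer.read_camera('scene')
for n,u,v in(('ball',(203.4,196.4),(282.8,187.9)),('plungerbutton',(286.8,175.3),(207.2,200))):
    q=least_squares(lambda X:np.r_[proj(c,X)-u,proj(s,X)-v],[560,0,90]);print(n,q.x.round(1),q.fun.round(1))
st=monitor.state();print(st['clock'],st['ee_pos'].round(1),np.round(st['orientation'],3).tolist(),st['contact_force'],st['gripper_width'])
E
```

```text
clock: 1.63
ee_pos: [448.8, 184.1, 203.1]
orientation: [[-0.987, -0.16, 0.001], [-0.16, 0.987, 0.0], [-0.001, 0.0, -1.0]]
contact_force: [0.1, 1.8, -0.8]
gripper_width: 0.1
ball [522.9 148.1  91.3] [-0.5 -0.1 -0.6  0.1]
plungerbutton [ 590.5 -104.9  104.2] [-0.6 -0.  -0.6 -0. ]
1.7333 [449.7 181.9 201.8] [[-0.988, -0.154, -0.002], [-0.154, 0.988, -0.001], [0.002, -0.001, -1.0]] [-0.25872674 -0.11479321 -0.46780746] 0.0891852324022898
```

```bash
python3 -m creep '[{"delta_pos":[-0.011,-0.023,0.02],"rot":[0,0,0]},{"delta_pos":[-0.022,-0.045,0.045],"rot":[0,0,0]},{"delta_pos":[-0.022,-0.045,0.08],"rot":[0,0,0]},{"delta_pos":[-0.022,-0.045,0.109],"rot":[0,0,0]},{"delta_pos":[-0.022,-0.045,0.109],"rot":[0,0,0]}]'
python3 - <<'E'
from h import *
f=lambda i,x,y,w,h:cv2.resize(i[y:y+h,x:x+w],(390,300),interpolation=cv2.INTER_CUBIC)
t=viewer.read_camera('top');s=viewer.read_camera('scene');w=viewer.read_camera('wrist')
cv2.imwrite('pics/z2.png',np.hstack([f(t['img'],165,155,78,60),f(s['img'],245,165,78,60)]))
cv2.imwrite('pics/w2.png',w['img'])
E
```

```text
clock: 2.15
ee_pos: [474.3, 144.4, 89.6]
orientation: [[-0.987, -0.159, -0.008], [-0.159, 0.987, -0.002], [0.008, -0.0, -1.0]]
contact_force: [-0.3, 0.5, -1.8]
gripper_width: 0.2
```

View pics/z2.png

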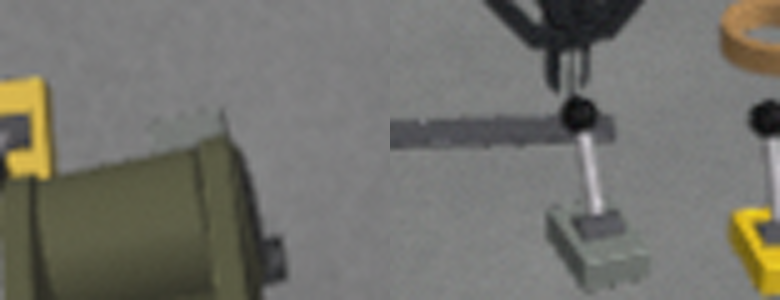

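```bash
python3 -m creep '[{"delta_pos":[-0.012,0.002,0],"rot":[0,0,0]},{"delta_pos":[-0.024,0.002,0],"rot":[0,0,0]},{"delta_pos":[-0.036,0.002,0],"rot":[0,0,0]},{"delta_pos":[-0.048,0.002,0],"rot":[0,0,0]},{"delta_pos":[-0.06,0.002,0],"rot":[0,0,0]},{"delta_pos":[-0.070,0.002,0],"rot":[0,0,0]},{"delta_pos":[-0.08,0.002,0],"rot":[0,0,0]},{"delta_pos":[-0.088,0.002,0],"rot":[0,0,0]},{"delta_pos":[-0.088,0.002,0],"rot":[0,0,0]}]'
python3 -m creep '[{"delta_pos":[-0.003,0,0],"rot":[0,0,0]},{"delta_pos":[-0.006,0,0],"rot":[0,0,0]},{"delta_pos":[-0.006,0,0],"rot":[0,0,0]}]'
python3 - <<'E'
from h import *
f=lambda i,x,y,w,h:cv2.resize(i[y:y+h,x:x+w],(390,300),interpolation=cv2.INTER_CUBIC)
s=viewer.read_camera('scene');w=viewer.read_camera('wrist')
cv2.imwrite('pics/z3.png',np.hstack([f(s['img'],245,165,78,60),cv2.resize(w['img'],(400,300))]))
st=monitor.state();print(st['ee_pos'],st['contact_force'])
E
```

```text
clock: 3.05
ee_pos: [564.9, 161.6, 96.2]
orientation: [[-0.987, -0.16, 0.003], [-0.16, 0.987, 0.001], [-0.003, 0.0, -1.0]]
contact_force: [-0.4, -0.1, -0.2]
gripper_width: 0.2
clock: 3.3
ee_pos: [569.5, 162.1, 94.7]
orientation: [[-0.987, -0.16, 0.001], [-0.16, 0.987, 0.0], [-0.001, 0.0, -1.0]]
contact_force: [0.7, 0.1, 0.2]
gripper_width: -0.1
[569.1809587  162.01314094  94.42506024] [ 0.13836769 -0.015566   -0.22912197]
```

View pics/z3.png

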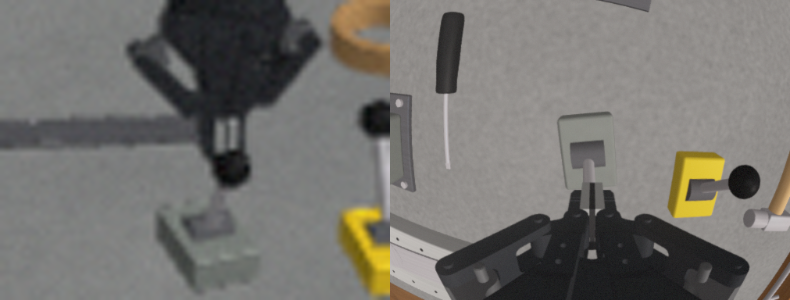

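The lever is past upright and leaning away from the robot, but there is no stop force yet. I'll keep pressing gently.

```bash
for i in 1 2 3; do python3 -m creep '[{"delta_pos":[-0.002,0,0],"rot":[0,0,0]},{"delta_pos":[-0.003,0,0],"rot":[0,0,0]},{"delta_pos":[-0.003,0,0],"rot":[0,0,0]}]' | grep -E "ee_pos|force"; done
```

```text
ee_pos: [572.3, 162.5, 94.2]
contact_force: [0.1, 0.6, 0.7]
ee_pos: [573.9, 162.8, 93.9]
contact_force: [-13.6, -2.9, 5.9]
ee_pos: [574.6, 162.9, 93.7]
contact_force: [-33.8, -7.3, 17.3]
```

```bash
python3 -m creep '[{"delta_pos":[0.015,0,0],"rot":[0,0,0]},{"delta_pos":[0.04,0,0],"rot":[0,0,0]},{"delta_pos":[0.04,0,-0.02],"rot":[0,0,0]},{"delta_pos":[0.04,0,-0.05],"rot":[0,0,0]},{"delta_pos":[0.04,-0.03,-0.06],"rot":[0,0,0]},{"delta_pos":[0.038,-0.07,-0.06],"rot":[0,0,0]},{"delta_pos":[0.036,-0.11,-0.06],"rot":[0,0,0]},{"delta_pos":[0.035,-0.15,-0.06],"rot":[0,0,0]},{"delta_pos":[0.034,-0.19,-0.06],"rot":[0,0,0]},{"delta_pos":[0.033,-0.23,-0.06],"rot":[0,0,0]}]'
python3 -m creep '[{"delta_pos":[-0.002,-0.037,0],"rot":[0,0,0]},{"delta_pos":[-0.002,-0.037,0],"rot":[0,0,0]},{"delta_pos":[-0.002,-0.037,0],"rot":[0,0,0]}]'
python3 - <<'E'
from h import *
f=lambda i,x,y,w,h:cv2.resize(i[y:y+h,x:x+w],(390,300),interpolation=cv2.INTER_CUBIC)
s=viewer.read_camera('scene');t=viewer.read_camera('top');w=viewer.read_camera('wrist')
g=np.hstack([f(s['img'],165,165,78,60),f(t['img'],255,150,78,60)])
g2=np.hstack([f(s['img'],245,165,78,60),cv2.resize(w['img'],(390,300))])
cv2.imwrite('pics/z4.png',np.vstack([g,g2]))
for l in('plunger_top','pin_tip','vent_tip','plunger'):
    print(l,[(round(d['p'],2),np.round(d['uv'])) for d in spotter.recognise('wrist',l)[:2]])
E
```

```text
clock: 4.98
ee_pos: [582.5, -70.9, 154.5]
orientation: [[-0.987, -0.16, 0.001], [-0.16, 0.987, -0.0], [-0.001, -0.0, -1.0]]
contact_force: [0.7, 1.2, 0.2]
gripper_width: -0.2
clock: 5.23
ee_pos: [590.2, -106.8, 154.0]
orientation: [[-0.988, -0.157, 0.0], [-0.157, 0.988, 0.0], [-0.0, -0.0, -1.0]]
contact_force: [0.2, 0.8, 0.1]
gripper_width: -0.2
plunger_top [(0.86, array([253., 218.]))]
pin_tip [(0.48, array([142., 184.]))]
vent_tip [(0.93, array([500., 231.])), (0.27, array([ 61., 265.]))]
plunger [(0.83, array([256., 215.])), (0.68, array([434.,  28.]))]
```

View pics/z4.png

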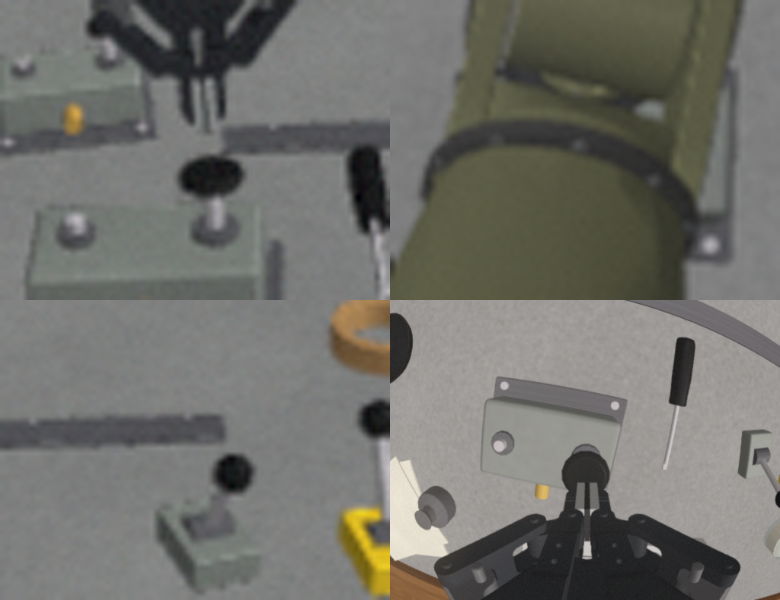

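The vent lever stays leaning away from the robot, and the fingertips are over the button. First stroke:

```bash
python3 -m creep '[{"delta_pos":[0,0,0.015],"rot":[0,0,0]},{"delta_pos":[0,0,0.030],"rot":[0,0,0]},{"delta_pos":[0,0,0.04],"rot":[0,0,0]},{"delta_pos":[0,0,0.048],"rot":[0,0,0]},{"delta_pos":[0,0,0.056],"rot":[0,0,0]},{"delta_pos":[0,0,0.060],"rot":[0,0,0]},{"delta_pos":[0,0,0.060],"rot":[0,0,0]},{"delta_pos":[0,0,0.060],"rot":[0,0,0]}]' | grep -E "ee_pos|force|clock"
```

```text
clock: 6.25
ee_pos: [590.3, -104.6, 95.0]
contact_force: [-4.2, 3.8, 9.7]
```

```bash
python3 -m creep '[{"delta_pos":[0,0,0.002],"rot":[0,0,0]},{"delta_pos":[0,0,0.003],"rot":[0,0,0]},{"delta_pos":[0,0,0.003],"rot":[0,0,0]}]' | grep -E "ee_pos|force|clock"
python3 -m creep '[{"delta_pos":[0,0,-0.012],"rot":[0,0,0]},{"delta_pos":[0,0,-0.024],"rot":[0,0,0]},{"delta_pos":[0,0,-0.036],"rot":[0,0,0]},{"delta_pos":[0,0,-0.045],"rot":[0,0,0]},{"delta_pos":[0,0,-0.045],"rot":[0,0,0]}]' | grep -E "ee_pos|force|clock"
python3 - <<'E'
from h import *
f=lambda i,x,y,w,h:cv2.resize(i[y:y+h,x:x+w],(390,300),interpolation=cv2.INTER_CUBIC)
s=viewer.read_camera('scene');w=viewer.read_camera('wrist')
cv2.imwrite('pics/z5.png',np.hstack([f(s['img'],165,175,78,60),f(w['img'],90,120,195,150)]))
E
```

```text
clock: 6.5
ee_pos: [590.4, -104.6, 92.2]
contact_force: [-4.8, 2.6, 11.1]
clock: 6.92
ee_pos: [590.9, -105.2, 138.3]
contact_force: [0.2, 0.7, 0.9]
```

View pics/z5.png

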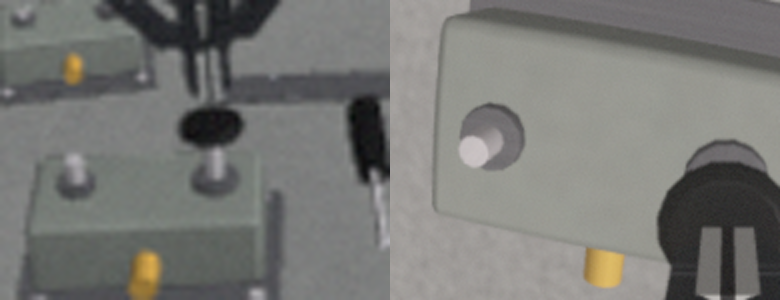

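The plunger is back up and the pin has risen, so the stroke counted. Three more strokes.

```bash
for i in 1 2 3; do python3 -m creep '[{"delta_pos":[0,0,0.015],"rot":[0,0,0]},{"delta_pos":[0,0,0.028],"rot":[0,0,0]},{"delta_pos":[0,0,0.038],"rot":[0,0,0]},{"delta_pos":[0,0,0.045],"rot":[0,0,0]},{"delta_pos":[0,0,0.045],"rot":[0,0,0]},{"delta_pos":[0,0,0.045],"rot":[0,0,0]},{"delta_pos":[0,0,0.045],"rot":[0,0,0]}]' | grep -E "ee_pos|force|clock"
python3 -m creep '[{"delta_pos":[0,0,-0.012],"rot":[0,0,0]},{"delta_pos":[0,0,-0.024],"rot":[0,0,0]},{"delta_pos":[0,0,-0.036],"rot":[0,0,0]},{"delta_pos":[0,0,-0.045],"rot":[0,0,0]},{"delta_pos":[0,0,-0.045],"rot":[0,0,0]},{"delta_pos":[0,0,-0.045],"rot":[0,0,0]}]' | grep -E "ee_pos|force"; done
python3 - <<'E'
from h import *
f=lambda i,x,y,w,h:cv2.resize(i[y:y+h,x:x+w],(390,300),interpolation=cv2.INTER_CUBIC)
s=viewer.read_camera('scene');w=viewer.read_camera('wrist')
cv2.imwrite('pics/z6.png',np.hstack([f(s['img'],165,175,78,60),f(w['img'],90,120,195,150)]))
E
```

```text
clock: 7.6
ee_pos: [590.8, -105.3, 91.5]
contact_force: [2.4, -0.6, 11.7]
ee_pos: [589.9, -105.1, 135.8]
contact_force: [-0.7, 0.4, -0.2]
clock: 8.68
ee_pos: [590.7, -105.2, 91.4]
contact_force: [2.2, -0.4, 11.1]
ee_pos: [589.9, -105.0, 135.8]
contact_force: [-0.5, -1.2, 0.2]
clock: 9.77
ee_pos: [590.7, -105.2, 91.4]
contact_force: [1.8, 0.1, 10.3]
ee_pos: [589.9, -105.0, 135.8]
contact_force: [0.7, -0.4, -0.1]
```

View pics/z6.png

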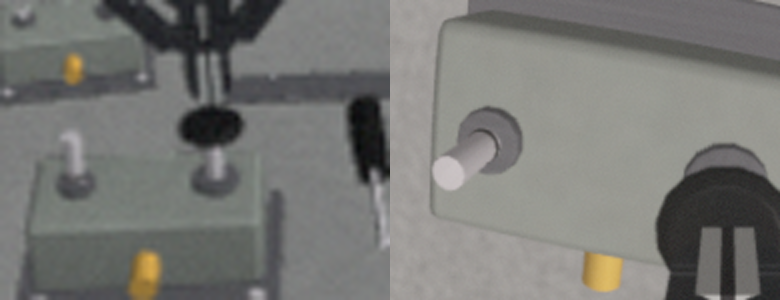

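The pin is much higher but not clearly at its end yet. Two more strokes.

```bash
for i in 1 2; do python3 -m creep '[{"delta_pos":[0,0,0.015],"rot":[0,0,0]},{"delta_pos":[0,0,0.028],"rot":[0,0,0]},{"delta_pos":[0,0,0.038],"rot":[0,0,0]},{"delta_pos":[0,0,0.045],"rot":[0,0,0]},{"delta_pos":[0,0,0.045],"rot":[0,0,0]},{"delta_pos":[0,0,0.045],"rot":[0,0,0]},{"delta_pos":[0,0,0.045],"rot":[0,0,0]}]' | grep -E "ee_pos|force|clock"
python3 -m creep '[{"delta_pos":[0,0,-0.012],"rot":[0,0,0]},{"delta_pos":[0,0,-0.024],"rot":[0,0,0]},{"delta_pos":[0,0,-0.036],"rot":[0,0,0]},{"delta_pos":[0,0,-0.045],"rot":[0,0,0]},{"delta_pos":[0,0,-0.045],"rot":[0,0,0]},{"delta_pos":[0,0,-0.045],"rot":[0,0,0]}]' | grep -E "ee_pos|force"
python3 - <<E
from h import *
f=lambda i,x,y,w,h:cv2.resize(i[y:y+h,x:x+w],(390,290),interpolation=cv2.INTER_CUBIC)
s=viewer.read_camera('scene');w=viewer.read_camera('wrist')
cv2.imwrite('pics/z7_$i.png',np.hstack([f(s['img'],165,175,78,58),f(w['img'],90,120,195,145)]))
E
done
python3 -c "
import cv2,numpy as np;cv2.imwrite('pics/z7.png',np.vstack([cv2.imread('pics/z7_1.png'),cv2.imread('pics/z7_2.png')]))"
```

```text
clock: 10.95
ee_pos: [590.8, -105.3, 91.6]
contact_force: [2.1, -0.4, 10.5]
ee_pos: [589.9, -105.0, 135.8]
contact_force: [0.3, -0.1, 0.4]
clock: 12.13
ee_pos: [590.8, -105.3, 91.6]
contact_force: [1.0, -0.1, 10.2]
ee_pos: [590.0, -105.0, 135.9]
contact_force: [-0.8, -1.0, -1.3]
```

View pics/z7.png

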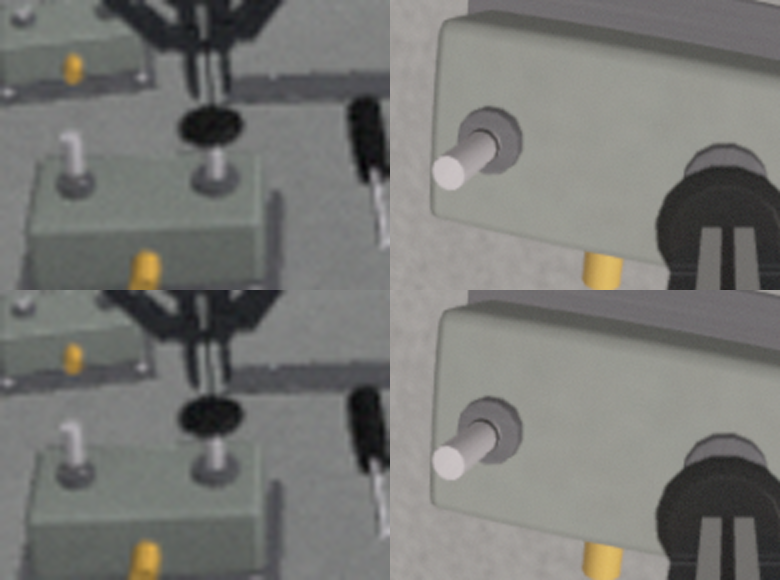

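The pin did not move in the last two strokes, so it looks to be at its end. I'll check its height numerically.

```bash
python3 -c "
from h import *
s=viewer.read_camera('scene');c=viewer.read_camera('top')
p=atz(c,(265+297/6,155+142/6),74);print(p)
for z in(60,68,72,78,83,90,95,101,105):print(z,((proj(s,[p[0],p[1],z])-[165,175])*5).round(1))
w=viewer.read_camera('wrist')
R=np.array(w['R']);t=np.array(w['t'])
def fp(X):
    q=R@np.array(X)+t;n=np.hypot(q[0],q[1]);a=np.arctan2(n,q[2]);return np.array([w['cx']+w['fx']*a*q[0]/n,w['cy']+w['fy']*a*q[1]/n])
for z in(68,72,78,83,90,95,101,105):print(z,((fp([p[0],p[1],z])-[90,120])*2).round(1)+[390,0])
cv2.imwrite('pics/z8.png',cv2.resize(w['img'][170:225,110:160],None,fx=10,fy=10,interpolation=cv2.INTER_CUBIC))
"
```

```text
[ 587.55795355 -195.73382162   74.        ]
60 [ 72.8 187.3]
68 [ 71.5 177.2]
72 [ 70.9 172.1]
78 [ 69.9 164.4]
83 [ 69.1 158. ]
90 [ 67.9 149. ]
95 [ 67.1 142.5]
101 [ 66.1 134.7]
105 [ 65.5 129.5]
68 [484.  136.6]
72 [480.  139.6]
78 [473.6 144.3]
83 [468.1 148.4]
90 [460.  154.4]
95 [453.9 159. ]
101 [446.2 164.7]
105 [440.9 168.7]
```

View pics/z8.png

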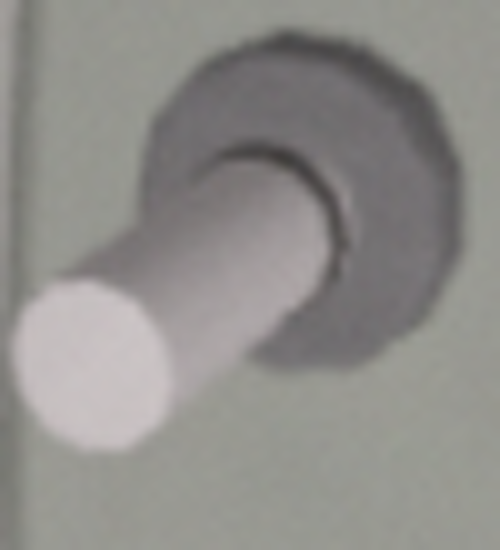

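The pin tip is at about z = 101 mm by both cameras, with the dark ring showing, so it is fully out. I'll lift clear, check the vent and hand in.

```bash
python3 -m creep '[{"delta_pos":[0,0,-0.02],"rot":[0,0,0]},{"delta_pos":[0,0,-0.04],"rot":[0,0,0]},{"delta_pos":[0,0,-0.06],"rot":[0,0,0]},{"delta_pos":[0,0,-0.06],"rot":[0,0,0]},{"delta_pos":[0,0,-0.06],"rot":[0,0,0]},{"delta_pos":[0,0,-0.06],"rot":[0,0,0]}]'
python3 - <<'E'
from h import *
s=viewer.read_camera('scene');cv2.imwrite('pics/f.png',cv2.resize(s['img'][130:290,100:400],(780,416),interpolation=cv2.INTER_CUBIC))
E
```

```text
clock: 13.38
ee_pos: [589.8, -105.0, 195.3]
orientation: [[-0.987, -0.16, -0.001], [-0.16, 0.987, 0.0], [0.001, 0.0, -1.0]]
contact_force: [-0.5, -0.9, 0.5]
gripper_width: 0.1
```

View pics/f.png

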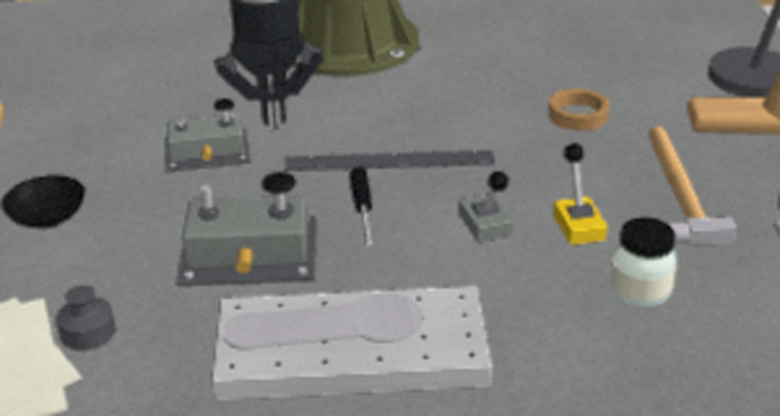

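The final view shows the vent lever at (498,181) leaning away from the robot, the plunger up at (279,182) and the pin out at (207,190). Everything else is in place and the gripper is clear.

```bash
python3 -c "
from bench import r
print(r.finish_job())"
```

```text
the job is handed in; nothing more can be done
None
```

The vent valve is closed, the indicator pin is fully out, and the job is handed in at about 13.5 s of the 51 s allowed.

- **Vent:** I pushed the grey vent's lever over with the closed fingertips until it met its stop. The contact force rose to about 34 N along the push (about 39 N in all). It was still leaning away from the robot in the last picture.
- **Pump:** I then gave the larger pump six full strokes with the fingertips. Each went about 28–30 mm down, and I lifted clear of the button each time.
- **Pin:** It did not move over strokes 5 and 6. Its tip measured about 100–101 mm above the bench from both the scene and wrist cameras, which matches fully out. The dark ring showed only as a thin line at the collar in the wrist view.
- **Final view:** The plunger is up, the gripper is clear, and the other objects look unmoved.

No checks failed. One small disagreement: the predicted pin position in the wrist picture was about 3–4 pixels off in row, within the camera calibration error.

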